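Close the chamber port

TASK

Close the large open port in the lid of the climate chamber with the wide port cap that stands on the lid: slide the cap across the lid, without lifting it off, until its boss drops into the port and its disc lies flat on the lid, then let go. Leave the narrow cap standing where it is.

Things in the scene. Friction and masses are not known exactly. Their poses are not given: they have to be found in the camera images.
- wide_cap_knob (a point): Wide port cap, loose, 0.16 kg, standing upright on the lid. Bottom up: tapered aluminium boss 16 mm high (30 mm across at foot, 40 at top), aluminium disc 76 mm across, 6 thick, round grey grip knob 26 mm across, 48 tall. This point: centre of the knob, 46 mm above the boss's foot, 24 mm below the knob's top; z up along the cap's axis. In the port it stands 16 mm lower than on the lid.
- narrow_cap_knob (a point): Narrow cap, a loose bystander of the same materials standing on the same lid: disc 40 mm across, grey knob 18 mm across and 30 mm tall, 52 mm tall overall. This point is the centre of its knob, 37 mm above the lid. Which of the two caps stands nearer the robot varies.
- port (a point): Centre of the mouth of the large open port, level with the lid's top: a round hole 51 mm across and 32 mm deep with a thin flush steel ring round it (64 mm outside). Axes as the chamber's. The boss drops in when the cap's axis is within about 10 mm of it; the disc hides the hole as it nears. The other, much smaller hole (21 mm) is not the one.
- chamber: Climate chamber, fixed: black box with flat grey metal lid, 240 (x) by 320 (y) by 100 mm high. Origin at the centre of its underside; x away from the robot at yaw 0, y left, z up. The port is at x 0, y +70 mm; the caps stand on the half with negative y, with a free straight path to the port. A small glass vial stands in the +x, +y corner.
Not all that is in view belongs to the job. Leave any turquoise or yellow look-alike of the part that bears wide_cap_knob alone.

How it is judged:
By the outcome, as a careful person would: the job done as asked, in the order asked, and still so for the second after the job is handed in, with the robot touching nothing.
It also fails if it takes over 35 s, if anything falls off the work surface, if the arm or the gripper's body presses on something with over 40 N, if the wrist force passes 120 N, or if a joint passes its speed limit or range.

ROBOT

A 7-joint arm with a two-finger parallel gripper is mounted at the origin on the work surface. World frame = base frame: x ahead of the robot, y to its left, z up, the work surface at z = 0. Lengths are in m, angles in rad, forces in N, time in s.
With the tool pointing down it reaches from about 0.35 to 0.9 m from the base axis. Payload 19.9 kg.
Tool frame: the origin (TCP) lies midway between the tips of the shut fingers; the grasp point (between the pads) lies 19 mm behind it; z points along the fingers, y is the direction in which the jaws open and shut (so a half turn about z gives the same grasp; the last joint's range is limited). The gripper opens to 85 mm and grips with 20 to 120 N. Pads are 22 mm wide; open, the fingers measure 114 mm over their backs; the gripper's body (76 mm by 85 mm) begins 54 mm behind the grasp point. The pads swing forward as they close: fully open they stand 13 mm farther back than shut.
Start: joints at [-1.381, 0.417, -0.01, 1.614, 0.005, 1.111, -0.053], TCP at [0.143, 0.608, 0.231] pointing down, gripper open.
Joint ranges: [-2.81, 2.81], [-0.39, 2.02], [-1.27, 1.25], [0.06, 2.57], [-1.19, 4.33], [0.19, 2], [-2.82, 2.82]. Speed limits (rad/s): [1.89, 1.89, 2.39, 2.39, 3.01, 3.01, 3.01].

INTERFACE

Orientations are given as [roll, pitch, yaw] about the fixed x, y, z axes, in that order (R = Rz(yaw) Ry(pitch) Rx(roll)).
In Python, from cell import ctrl gives the robot as it stands.
- The arm moves only by the tool jog_arm, never from a script. Its argument "motion" is text: rows parted by semicolons, each of 7 numbers parted by spaces: the turn, a rotation vector about the tool's x, y, z in degrees, then the shift along the tool's x, y, z in m, then the opening, from -1 (shut) to 1 (fully open), so that 0 is half open. In form: rx ry rz dx dy dz gripper; .... A call has 1 to 8 rows; each row shifts and turns the pose as measured when the row begins, along the tool's axes as they then stand; what a row does not reach is not made up. A row lasts 1/12 s, in which the tool goes at most 41.7 mm and 7.16 degrees, less where a joint would pass 70% of its speed; a pose out of reach is approached as far as the arm can. A call with a gripper value outside its range is refused whole. The fingers move at their own pace and stop on an object; the grip force is fixed at half the most. Time passes only in rows, so rows that do not move let the fingers close. It gives the time, the measured TCP pose, the force and the opening at its end, in the units of the state.
- ctrl.sense(): the state, without advancing time (a new reading comes with each control period).
- ctrl.get_image(name): name is "side" or "top" or "wrist"; returns the picture (480x640x3 uint8, red, green, blue); there is no depth.
- ctrl.get_calibration(name): a dict with "K" (3x3 intrinsics, pixels), "cam_to_world" (4x4, takes a point from camera to world coordinates); the wrist camera has in their place "T_tool_cam" (4x4, takes a point from camera to tool coordinates, whose origin is the TCP and whose axes are the flange's). Camera axes: x right, y down, z forward; pixel columns grow to the right and rows downward; lengths in m; the calibration is good to about 2 mm. A picture is of the moment at which its call begins: read the wrist's pose just before it. get_calibration takes no time and is no camera call.
- ctrl.hand_in(): hands the job in, once; it reports no verdict.
The state is a dict: "clock": time; "qpos": joint angles; "qd": joint speeds; "tau": joint torques, N m; "position": TCP position; "tool_rot": TCP orientation; "contact_force": force on the tool from outside, world axes, zero at the start; "ft_torque": the same for the moment, N m; "width": finger opening in m.
Only numpy, scipy, OpenCV 4.12 (cv2) and the standard library are available. Lean on these libraries where they do the work, as an engineer would, in place of code of your own. Each camera call takes 0.05 s, during which the arm holds its last target.

## Working session

There is one attempt and no reset: what is moved stays moved. The work goes in short steps, Python scripts to look and compute and a tool call to move; the robot and the scene stay as the last step left them, time stands still between calls to the robot, and variables do not carry over. Pictures are saved under pics/ and viewed, and the job is handed in when it is done.

Besides the shell and the picture viewer there is one more tool, called after "Call:" by a JSON object that holds its "op" and its "data". jog_arm: Moves the arm, as the interface text tells. Its arguments: {"type":"object","properties":{"motion":{"type":"string"}},"required":["motion"]}

```bash
mkdir -p pics
python3 - <<'E'
from cell import ctrl
import cv2
print(ctrl.sense())
for n in ["side","top"]:
    im=ctrl.get_image(n); cv2.imwrite(f"pics/{n}0.png",im[:,:,::-1])
    print(n,ctrl.get_calibration(n))
print(ctrl.get_calibration("wrist"))
E
```

```text
{'clock': 0.0, 'qpos': array([-1.38152797,  0.41800138, -0.01028429,  1.61415689,  0.00470954,
        1.11069572, -0.05299116]), 'qd': array([-4.98395864e-04,  1.60332278e-03,  1.72516456e-03, -6.41143429e-04,
        5.58746604e-04,  1.54797938e-04, -1.12825476e-05]), 'tau': array([-8.78965329e-04, -8.64459014e+01,  6.78386539e-01, -4.34904420e+01,
        1.90546102e-02,  7.31799868e-03, -6.01348211e-05]), 'position': array([0.14289923, 0.60809568, 0.23065052]), 'tool_rot': array([-3.14035925e+00,  1.07987517e-04,  2.91082852e+00]), 'contact_force': array([0.27330169, 0.33281934, 0.49790768]), 'ft_torque': array([0.00090173, 0.03812539, 0.0087352 ]), 'width': 0.08572628615804373}
side {'K': array([[576.31384671,   0.        , 330.57813473],
       [  0.        , 576.31384671, 240.95737899],
       [  0.        ,   0.        ,   1.        ]]), 'cam_to_world': array([[-9.33723690e-01, -2.39863990e-01,  2.65754279e-01,
         2.50349148e-01],
       [-3.57994150e-01,  6.24558049e-01, -6.94094685e-01,
         6.31174746e-01],
       [ 5.09346427e-04, -7.43231128e-01, -6.69034552e-0
[... 359 characters left out ...]
      [-0.99997415,  0.00468166, -0.00545758, -0.05887148],
       [ 0.00422584, -0.23145744, -0.97283585,  0.97500707],
       [ 0.        ,  0.        ,  0.        ,  1.        ]])}
{'K': array([[404.61069609,   0.        , 315.28775707],
       [  0.        , 404.61069609, 241.73063679],
       [  0.        ,   0.        ,   1.        ]]), 'T_tool_cam': array([[-6.31179092e-04, -9.55739800e-01, -2.94212570e-01,
         7.47772943e-02],
       [ 9.99998503e-01, -1.29216735e-04, -1.72555704e-03,
         1.30014474e-03],
       [ 1.61116635e-03, -2.94213219e-01,  9.55738451e-01,
        -1.42095449e-01],
       [ 0.00000000e+00,  0.00000000e+00,  0.00000000e+00,
         1.00000000e+00]])}
```

View pics/side0.png

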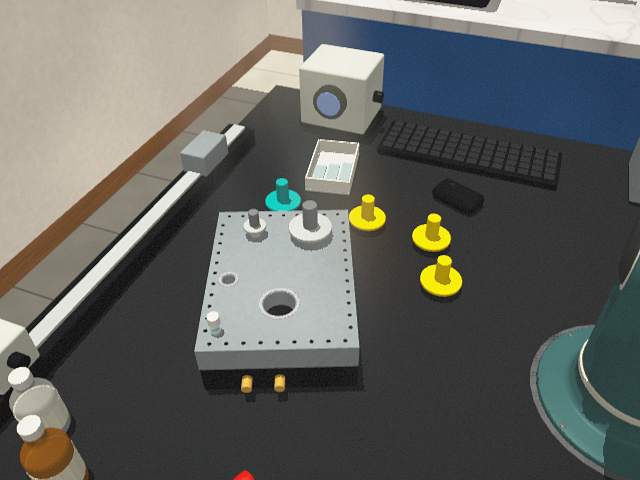

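View pics/top0.png

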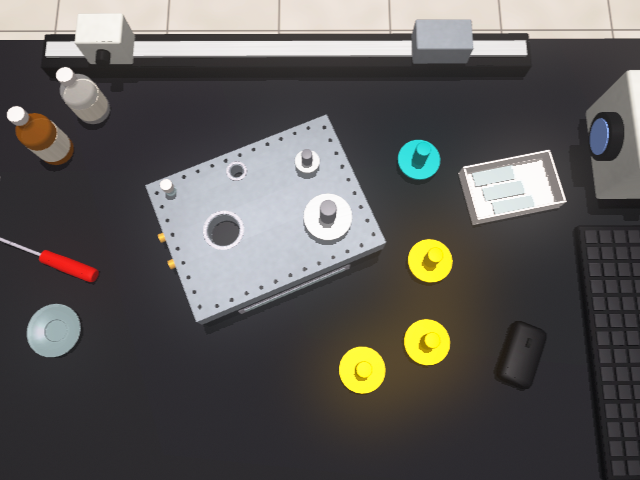

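The side and top views show the wide cap (disc at about (327,217) in top, knob top about (328,208)). The open port is at about (223,230), the narrow cap at (307,160) and the vial at (168,188). The yellow and turquoise caps are look-alikes. Next I measure positions.

```bash
cat > h.py <<'E'
import numpy as np,cv2
from cell import ctrl
def rays(cal,uv):
    uv=np.atleast_2d(np.array(uv,float)); K=cal["K"];T=cal["cam_to_world"]
    d=np.c_[(uv-[K[0,2],K[1,2]])/K[0,0],np.ones(len(uv))]@T[:3,:3].T
    return T[:3,3],d
def plane(cal,uv,z):
    o,d=rays(cal,uv); return o+d*((z-o[2])/d[:,2])[:,None]
def proj(cal,p):
    T=np.linalg.inv(cal["cam_to_world"]);c=np.atleast_2d(p)@T[:3,:3].T+T[:3,3]
    return c[:,:2]/c[:,2:]*cal["K"][0,0]+[cal["K"][0,2],cal["K"][1,2]]
def circ(cal,cnt,z):
    p=plane(cal,cnt.reshape(-1,2),z)[:,:2]
    (c,r)=cv2.minEnclosingCircle((p*1000).astype(np.float32))
    A=np.c_[2*p,np.ones(len(p))];s=np.linalg.lstsq(A,(p**2).sum(1),rcond=None)[0]
    return s[:2].round(4),round(float(np.sqrt(s[2]+s[0]**2+s[1]**2)),4),np.round(c,1),round(r,1)
E
python3 - <<'E'
from h import *
def blobs(n,lo,hi,box,z,amin=60):
    im=cv2.imread(f"pics/{n}0.png");g=cv2.cvtColor(im,cv2.COLOR_BGR2GRAY)
    x0,y0,x1,y1=box;m=np.zeros_like(g);m[y0:y1,x0:x1]=cv2.inRange(g,lo,hi)[y0:y1,x0:x1]
    for c in cv2.findContours(m,cv2.RETR_EXTERNAL,cv2.CHAIN_APPROX_NONE)[0]:
        if cv2.contourArea(c)>amin: print(n,z,cv2.contourArea(c),cv2.boundingRect(c),circ(ctrl.get_calibration(n),c,z))
blobs("top",205,255,(290,180,365,250),.122)
blobs("top",0,115,(315,190,345,225),.170)
blobs("top",0,110,(200,205,248,255),.1)
blobs("top",200,255,(290,140,325,180),.122,30)
blobs("side",195,255,(280,205,340,250),.122)
blobs("side",0,130,(255,280,305,325),.1)
# lid corners top
im=cv2.imread("pics/top0.png")
for n,uv in (("top",[(147,187),(327,116),(384,243),(197,321)]),("side",[(220,212),(348,210),(358,349),(196,352)])):
    print(plane(ctrl.get_calibration(n),uv,.1)[:,:2].round(4))
for n,b in (("top",(190,130,370,280)),("side",(200,190,380,330))):
    im=cv2.imread(f"pics/{n}0.png");c=im[b[1]:b[3],b[0]:b[2]]
    cv2.imwrite(f"pics/{n}c.png",cv2.resize(c,None,fx=4,fy=4,interpolation=cv2.INTER_CUBIC))
E
```

```text
top 0.122 2995.0 (290, 183, 75, 67) (array([ 0.556 , -0.0693]), 0.051, array([554. , -69.5]), 75.4)
top 0.17 99.0 (320, 212, 16, 12) (array([ 0.5439, -0.0702]), 0.0097, array([545.6, -70.4]), 12.2)
top 0.1 686.5 (208, 214, 32, 32) (array([0.5426, 0.0949]), 0.0241, array([543.1,  95.7]), 25.8)
top 0.122 353.5 (290, 151, 35, 29) (array([ 0.6397, -0.0395]), 0.0223, array([637., -39.]), 32.2)
side 0.122 603.5 (289, 213, 43, 28) (array([ 0.5595, -0.0735]), 0.0323, array([559.9, -74.4]), 38.4)
side 0.1 569.5 (263, 291, 32, 25) (array([0.5435, 0.0929]), 0.0244, array([544. ,  92.6]), 25.8)
[[ 0.6147  0.2211]
 [ 0.7386 -0.0719]
 [ 0.5196 -0.1607]
 [ 0.3981  0.1302]]
[[ 0.741  -0.074 ]
 [ 0.5204 -0.1651]
 [ 0.3983  0.1327]
 [ 0.6157  0.2219]]
```

View pics/topc.png

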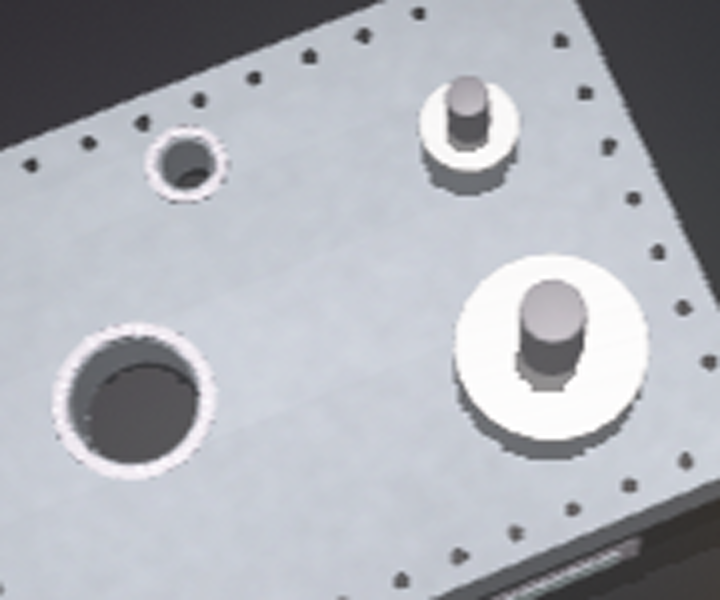

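Run:
```python
from h import *
t=ctrl.get_calibration("top")
print(plane(t,[(328.1,206.9)],.17),plane(t,[(327.4,216.4)],.122),plane(t,[(306.4,153.6)],.152))
print(plane(t,[(190-.4+134/4,130-.4+400/4)],.1))
```

```text
[[ 0.5586502  -0.07135182  0.17      ]] [[ 0.55762945 -0.07087812  0.122     ]] [[ 0.65037558 -0.03867261  0.152     ]]
[[0.54277627 0.09527121 0.1       ]]
```

View pics/sidec.png

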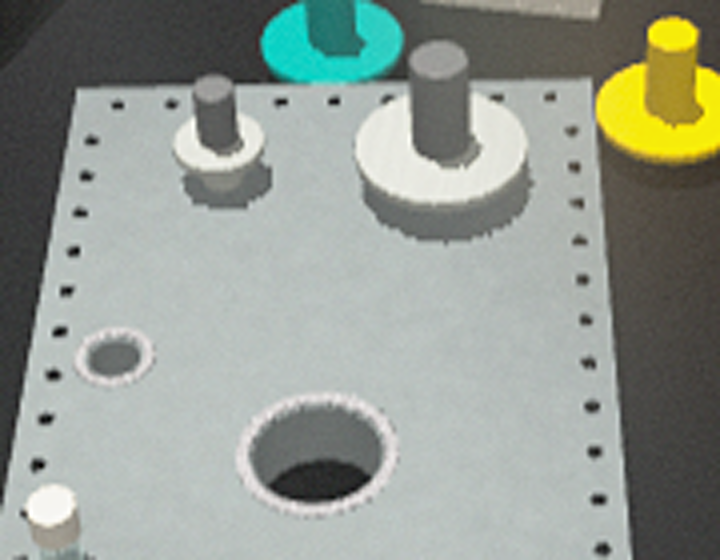

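Call:
{"op": "jog_arm", "data": {"motion": "0 0 0 -0.0285 -0.029 0 1; 0 0 0 -0.0285 -0.029 0 1; 0 0 0 -0.0285 -0.029 0 1; 0 0 0 -0.0285 -0.029 0 1; 0 0 0 -0.0285 -0.029 0 1; 0 0 0 -0.0285 -0.029 0 1; 0 0 0 -0.0285 -0.029 0 1; 0 0 0 -0.0285 -0.029 0 1"}}

```text
clock: 0.77
position: [0.3097, 0.3264, 0.2269]
tool_rot: [-3.137, -0.004, 2.923]
contact_force: [1.2, 1.5, -0.4]
width: 0.0857
```

Call:
{"op": "jog_arm", "data": {"motion": "0 0 0 -0.0285 -0.029 0 1; 0 0 0 -0.0285 -0.029 0 1; 0 0 0 -0.0285 -0.029 0 1; 0 0 0 -0.0285 -0.029 0 1; 0 0 0 -0.0285 -0.029 0 1; 0 0 0 -0.0285 -0.029 0 1; 0 0 0 -0.0285 -0.029 0 1; 0 0 0 -0.0285 -0.029 0 1"}}

```text
clock: 1.43
position: [0.4819, 0.041, 0.2273]
tool_rot: [-3.139, -0.004, 2.924]
contact_force: [1.2, 0.7, 1.0]
width: 0.0854
```

Call:
{"op": "jog_arm", "data": {"motion": "0 0 0 -0.0245 -0.023 0 1; 0 0 0 -0.0245 -0.023 0 1; 0 0 0 -0.0245 -0.023 0 1; 0 0 0 -0.02 -0.02 0 1; 0 0 -6 0 0 0 1; 0 0 -6 0 0 0 1; 0 0 -6 0 0 0 1; 0 0 0 0 0 0 1"}}

```text
clock: 2.1
position: [0.5579, -0.0831, 0.225]
tool_rot: [-3.136, -0.008, -3.043]
contact_force: [0.2, -0.1, 0.5]
width: 0.0853
```

```bash
cat > w.py <<'E'
import sys
from h import *
from scipy.spatial.transform import Rotation as R
s=ctrl.sense();im=ctrl.get_image("wrist");n=sys.argv[1];cv2.imwrite(f"pics/{n}.png",im[:,:,::-1])
c=ctrl.get_calibration("wrist");T=np.eye(4);T[:3,:3]=R.from_euler("xyz",s["tool_rot"]).as_matrix();T[:3,3]=s["position"]
np.savez(f"{n}.npz",K=c["K"],cam_to_world=T@c["T_tool_cam"],T=T)
print(s["position"],s["tool_rot"],s["contact_force"],s["width"],s["clock"])
E
python3 w.py w1
```

```text
[ 0.55794323 -0.08306119  0.22497624] [-3.13645419 -0.00756431 -3.04304297] [ 0.19471382 -0.08774894  0.47443974] 0.08534386215882693 2.1
```

View pics/w1.png

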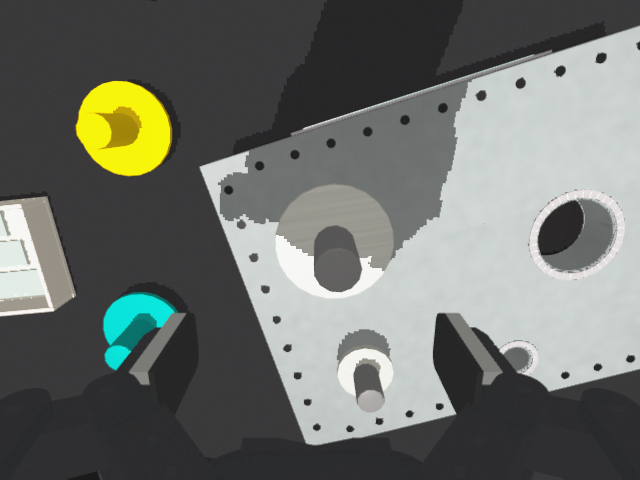

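The wrist view shows the wide cap's disc centred at about (335,241) and its knob top at about (338,270). The port is at (577,235), and the narrow cap at (366,380) is clear of the jaws.

Run:
```python
from h import *
c=dict(np.load("w1.npz"));T=c["T"]
k=plane(c,[(338,270)],.17)[0];d=plane(c,[(334.5,240.5)],.122)[0];p=plane(c,[(577,235)],.1)[0]
print(k,d,p)
t=np.array([.558,-.0715,.131]);print((T[:3,:3].T@(t-T[:3,3])).round(4))
s=ctrl.get_calibration("side");print(plane(s,[(309.4,204.6)],.17))
```

```text
[ 0.55786303 -0.07067778  0.17      ] [ 0.55605174 -0.07084066  0.122     ] [0.54199075 0.09526483 0.1       ]
[-0.0019  0.012   0.0939]
[[ 0.55854786 -0.07316859  0.17      ]]
```

Call:
{"op": "jog_arm", "data": {"motion": "-0.3 -0.4 0 -0.002 0.012 0 1; 0 0 0 0 0 0 1; 0 0 0 0 0 0.025 1; 0 0 0 0 0 0.025 1; 0 0 0 0 0 0 1"}}

```text
clock: 2.57
position: [0.5595, -0.0673, 0.1747]
tool_rot: [3.14, 0.003, -3.062]
contact_force: [-1.0, 0.3, -0.3]
width: 0.0858
```

```bash
python3 w.py w2
```

```text
[ 0.55945404 -0.06731283  0.17466428] [ 3.13996728  0.00331028 -3.06189461] [-0.96742114  0.3170403  -0.30831024] 0.08581634363778431 2.5667
```

View pics/w2.png

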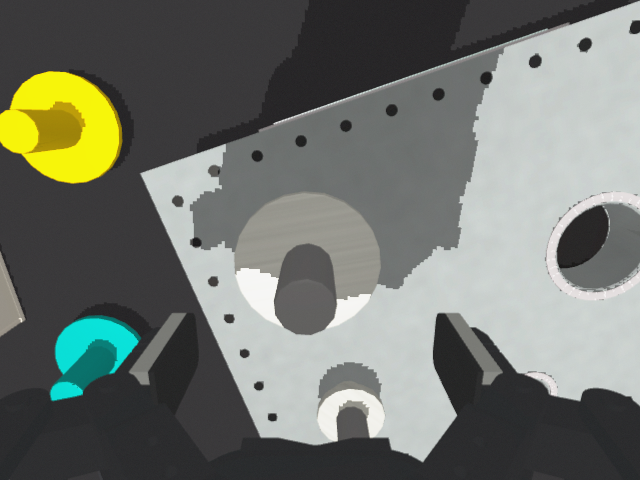

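Call:
{"op": "jog_arm", "data": {"motion": "0 0 0 0.0018 -0.004 0.015 1; 0 0 0 0 0 0.015 1; 0 0 0 0 0 0.011 1; 0 0 0 0 0 0 1"}}

```text
clock: 2.95
position: [0.5613, -0.0706, 0.1396]
tool_rot: [3.14, 0.01, -3.065]
contact_force: [0.1, 0.2, 0.0]
width: 0.0856
```

```bash
python3 w.py w3
```

```text
[ 0.56130792 -0.0706499   0.13959926] [ 3.14031075  0.00998346 -3.06494471] [0.11113962 0.21062771 0.04486108] 0.08556456117119467 2.95
```

View pics/w3.png

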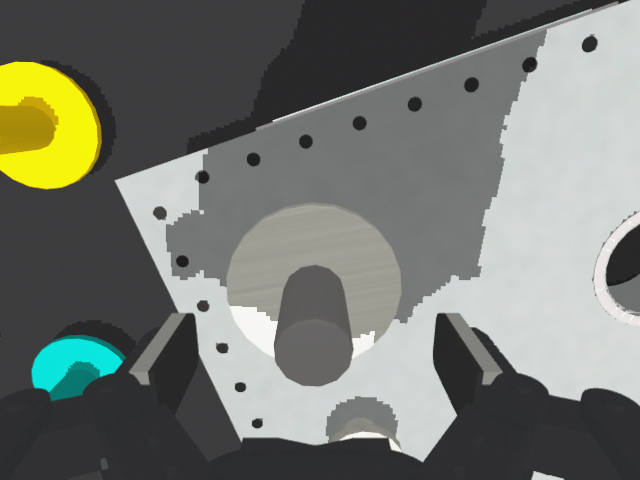

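Call:
{"op": "jog_arm", "data": {"motion": "0 0.6 0 0.0035 0 0.008 1; 0 0 0 0 0 0 1; 0 0 0 0 0 0 1"}}

```text
clock: 3.25
position: [0.5594, -0.0709, 0.1347]
tool_rot: [3.141, 0.003, -3.065]
contact_force: [0.4, -0.6, 0.5]
width: 0.0854
```

```bash
python3 -c "
from h import *
s=ctrl.sense();print(s['position'],s['tool_rot'],s['contact_force'])"
```

```text
[ 0.55940775 -0.0708593   0.13468329] [ 3.14056600e+00  2.50712708e-03 -3.06528829e+00] [ 0.35947748 -0.62896245  0.51603797]
```

Call:
{"op": "jog_arm", "data": {"motion": "0 0 0 0.001 0 0.003 0; 0 0 0 0 0 0 -0.2; 0 0 0 0 0 0 -0.5; 0 0 0 0 0 0 -1; 0 0 0 0 0 0 -1; 0 0 0 0 0 0 -1; 0 0 0 0 0 0 -1; 0 0 0 0 0 0 -1"}}

```text
clock: 3.92
position: [0.5589, -0.0709, 0.1328]
tool_rot: [3.14, 0.004, -3.065]
contact_force: [0.6, 0.4, -0.3]
width: 0.025
```

```bash
python3 w.py w4;python3 - <<'E'
from h import *
for n in ["side","top"]:
    im=ctrl.get_image(n); cv2.imwrite(f"pics/{n}1.png",im[:,:,::-1])
E
```

```text
[ 0.55885874 -0.07090424  0.13277837] [ 3.14045854  0.00412353 -3.06549631] [ 0.61984944  0.40138187 -0.27627721] 0.024956833221670714 3.9167
```

View pics/side1.png

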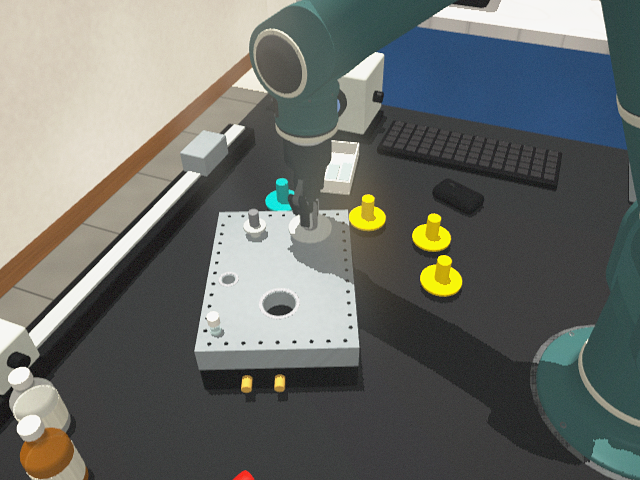

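View pics/w4.png

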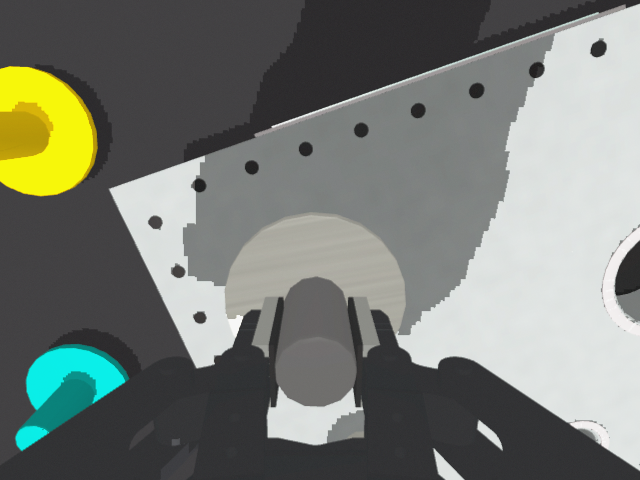

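Both views show the knob gripped (width 25 mm) with the cap still on the lid. I start sliding.

Call:
{"op": "jog_arm", "data": {"motion": "0 0 0 0 0.008 0.0003 -1; 0 0 0 0 0.012 0 -1; 0 0 0 0.0005 0.012 0 -1; 0 0 0 0.0005 0.012 0 -1"}}

```text
clock: 4.4
position: [0.5545, -0.0267, 0.1328]
tool_rot: [-3.141, 0.005, -3.07]
contact_force: [0.5, -1.1, 1.3]
width: 0.0248
```

Call:
{"op": "jog_arm", "data": {"motion": "0 0 0 0.0005 0.013 0.0003 -1; 0 0 0 0.0005 0.014 0.0002 -1; 0 0 0 0.0005 0.014 0.0002 -1; 0 0 0 0.0005 0.014 0.0002 -1; 0 0 0 0.0005 0.014 0.0002 -1; 0 0 0 0.0005 0.014 0 -1; 0 0 0 0 0 0 -1"}}

```text
clock: 4.98
position: [0.5438, 0.0702, 0.1327]
tool_rot: [3.141, 0.008, -3.062]
contact_force: [0.7, 1.2, -0.1]
width: 0.0249
```

Run:
```python
from h import *
s=ctrl.sense();print(s['position'],s['tool_rot'],s['contact_force'],s['qpos'])
for n in ["side","top"]:
    im=ctrl.get_image(n); cv2.imwrite(f"pics/{n}2.png",im[:,:,::-1])
a=cv2.imread("pics/side2.png")[180:380,180:420];b=cv2.imread("pics/top2.png")[130:330,140:380]
cv2.imwrite("pics/c2.png",np.vstack([cv2.resize(a,None,fx=1.5,fy=1.5),cv2.resize(b,None,fx=1.5,fy=1.5)]))
```

```text
[0.54375741 0.07015766 0.1327392 ] [ 3.14092958  0.00752339 -3.0622447 ] [ 0.7291731   1.24575562 -0.13233779] [-0.50141409  0.41858036  0.39296033  1.91087581 -0.21005073  0.84420196
  1.65027756]
```

View pics/c2.png

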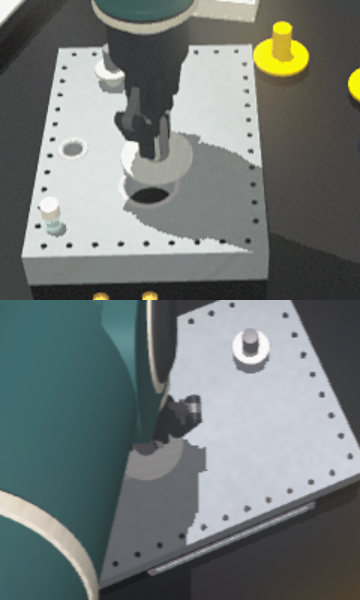

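The side view shows the disc about 25 mm short of the port, with the hole partly covered. The narrow cap hasn't moved.

Call:
{"op": "jog_arm", "data": {"motion": "0 0 0 -0.0005 0.009 0.0002 -1; 0 0 0 -0.0005 0.009 0.0002 -1; 0 0 0 0 0.006 0 -1; 0 0 0 0 0 0 -1; 0 0 0 0 0 0 -1"}}

```text
clock: 5.5
position: [0.5426, 0.0924, 0.132]
tool_rot: [-3.141, 0.007, -3.066]
contact_force: [-0.8, -0.0, -2.5]
width: 0.0248
```

Call:
{"op": "jog_arm", "data": {"motion": "0 0.4 0 0 0.003 0 -1; 0 0 0 0 0 0 -1; 0 0 0 0 0 0.004 -1; 0 0 0 0 0 0.004 -1; 0 0 0 0 0 0 -1"}}

```text
clock: 5.92
position: [0.5423, 0.0948, 0.1229]
tool_rot: [-3.14, -0.002, -3.067]
contact_force: [-0.3, 0.2, -1.9]
width: 0.0245
```

```bash
python3 w.py w5
python3 - <<'E'
from h import *
im=ctrl.get_image("side"); cv2.imwrite("pics/side3.png",cv2.resize(im[200:360,180:400,::-1],None,fx=3,fy=3))
E
```

```text
[0.54225149 0.09482668 0.1228934 ] [-3.14033832e+00 -1.68032952e-03 -3.06739620e+00] [-0.29703702  0.19908602 -1.87161263] 0.024532692316705133 5.9167
```

View pics/side3.png

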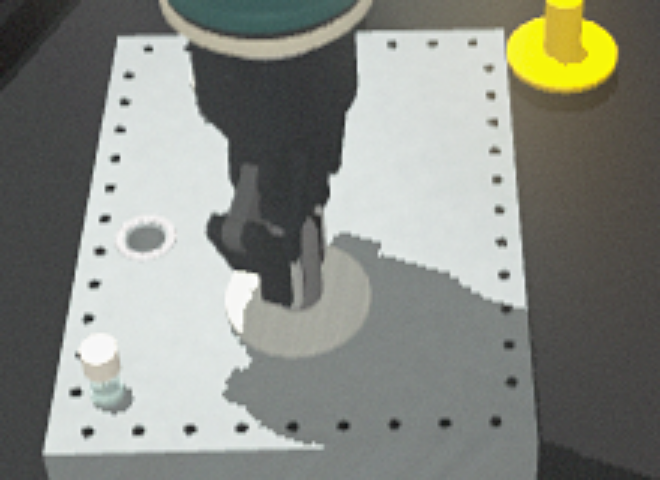

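View pics/w5.png

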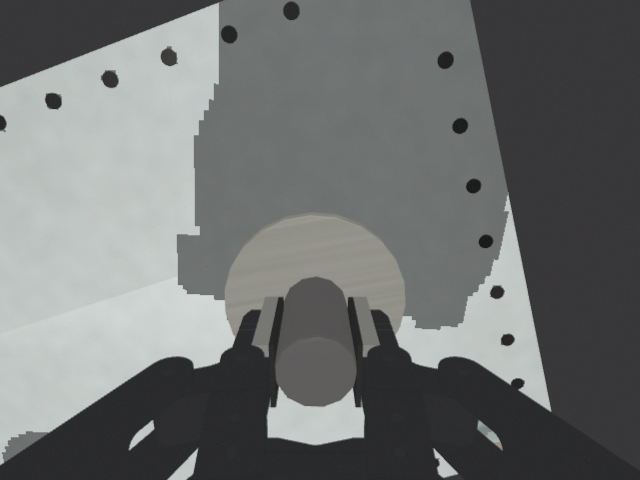

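The cap has come down 9 mm with only its own weight on the wrist, so the boss is entering the port. I lower the rest.

Call:
{"op": "jog_arm", "data": {"motion": "0 0 0 0 0 0.003 -1; 0 0 0 0 0 0.002 -1; 0 0 0 0 0 0.0015 -1; 0 0 0 0 0 0 -1"}}

```text
clock: 6.35
position: [0.5428, 0.0945, 0.1169]
tool_rot: [-3.141, -0.0, -3.068]
contact_force: [-1.5, -0.9, 3.7]
width: 0.0248
```

Call:
{"op": "jog_arm", "data": {"motion": "0 0 0 0 0 0 -0.2; 0 0 0 0 0 0 0.2; 0 0 0 0 0 0 0.6; 0 0 0 0 0 0 1; 0 0 0 0 0 0 1; 0 0 0 0 0 0 1"}}

```text
clock: 6.85
position: [0.5433, 0.0946, 0.1172]
tool_rot: [-3.141, 0.001, -3.068]
contact_force: [0.6, 0.4, 0.0]
width: 0.0852
```

```bash
python3 w.py w6
```

```text
[0.54331785 0.09456992 0.11716264] [-3.14089171e+00  7.40026471e-04 -3.06805150e+00] [0.57234775 0.39920398 0.03747037] 0.08520931521382162 6.85
```

View pics/w6.png

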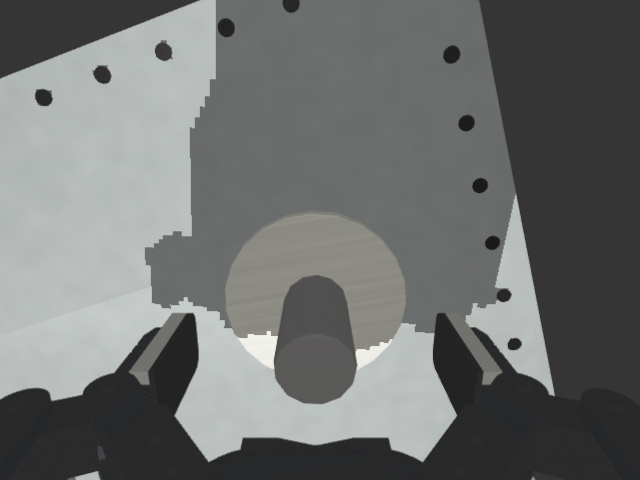

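The jaws are open and clear on both sides, with the knob centred at about (316,370). I retract straight up.

Call:
{"op": "jog_arm", "data": {"motion": "0 0 0 0 0 -0.015 1; 0 0 0 0 0 -0.02 1; 0 0 0 0 0 -0.035 1; 0 0 0 0 0 -0.035 1; 0 0 0 0 0 -0.035 1; 0 0 0 0 -0.01 -0.03 1; 0 0 0 0 0 0 1"}}

```text
clock: 7.48
position: [0.5424, 0.0838, 0.2931]
tool_rot: [-3.139, -0.004, -3.068]
contact_force: [1.1, -1.5, 0.2]
width: 0.0855
```

```bash
python3 w.py w7
python3 - <<'E'
from h import *
im=ctrl.get_image("side"); cv2.imwrite("pics/side4.png",cv2.resize(im[190:370,180:420,::-1],None,fx=3,fy=3,interpolation=cv2.INTER_CUBIC))
s=ctrl.get_calibration("side")
E
```

```text
[0.5424077  0.08384621 0.29306668] [-3.13865117 -0.0043441  -3.06838629] [ 1.12196952 -1.52865784  0.16195452] 0.08545637394846956 7.4833
```

View pics/side4.png

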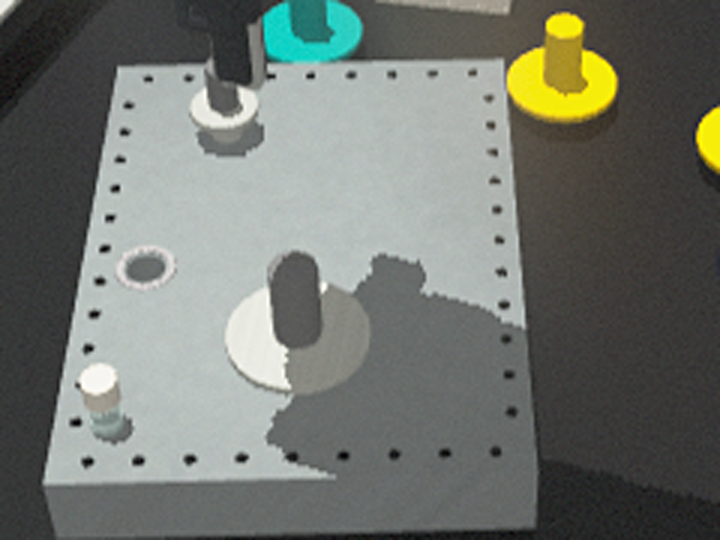

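View pics/w7.png

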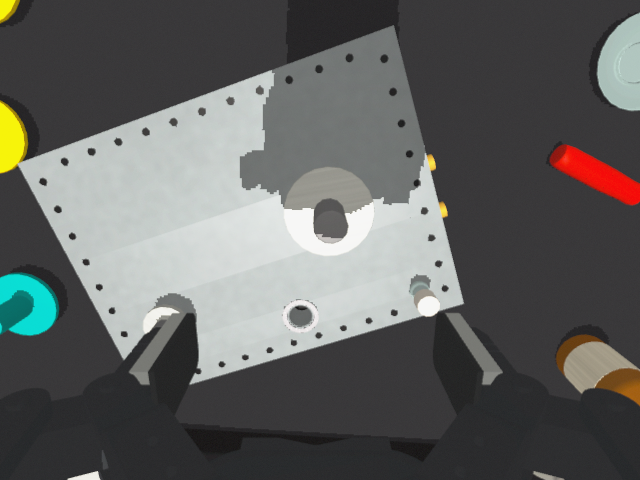

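Run:
```python
from h import *
c=dict(np.load("w7.npz"));s=ctrl.get_calibration("side")
print(plane(c,[(328.5,211),(284,211),(374,211)],.106),plane(s,[(180-.3+298.5/3,190-.3+336/3)],.106),plane(c,[(331,221)],.154),plane(s,[(180-.3+297/3,190-.3+264/3)],.154))
```

```text
[[0.54080653 0.0947891  0.106     ]
 [0.54352811 0.05787145 0.106     ]
 [0.53802666 0.13249765 0.106     ]] [[0.54155112 0.09471694 0.106     ]] [[0.53745654 0.09502098 0.154     ]] [[0.54185392 0.08910097 0.154     ]]
```

Taken at the seated height, the disc centre from both views agrees with the port to within 2 mm. Its diameter there is also right, so the cap is seated.

```bash
python3 -c "
from cell import ctrl
print(ctrl.hand_in())"
```

```text
the job is handed in; nothing more can be done
None
```

The wide cap is seated in the large port. I gripped its knob, slid it about 167 mm across the lid, and lowered it 16 mm as the boss went in. Then I let go, raised the arm clear and handed in at about 7.6 s.

**What the last checks showed:**
- **Seating:** the drop was 15.9 mm, with about 4 N of contact at the bottom. The disc looked flat on the lid, with no gap shadow under it.
- **Position:** at the seated height, the disc centre was (0.541, 0.095) in the wrist view and (0.542, 0.095) in the side view. The port measured (0.542, 0.095). The disc's apparent diameter there was 75 mm against a true 76 mm.
- **Other things on the lid:** in the last views the narrow cap and vial were standing and looked unmoved; I did not measure them again.

**What disagreed:** the knob-top centres I read by eye after release differed between the two views by 4 to 6 mm. The knob was in shadow or partly hidden, so I relied on the disc readings instead.

**Sliding without lifting:** the tool height stayed within 1 mm throughout the slide. Near the end the wrist force went from about 0 to -2.5 N. I take this as the gripper carrying the cap's weight (1.6 N) over the port before I lowered it.

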